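# Set and clamp the slotted stop plate on a bench fixture

## Robot

A 7-joint arm with a two-finger parallel gripper is mounted at the origin on the work surface. World frame = base frame: x ahead of the robot, y to its left, z up, the work surface at z = 0. Lengths are in m, angles in rad, forces in N, time in s.
With the tool pointing down it reaches from about 0.425 to 0.875 m from the base axis. Payload 4.7 kg.
Tool frame: the origin (TCP) lies midway between the tips of the shut fingers; the grasp point (between the pads) lies 19 mm behind it; z points along the fingers, x is the direction in which the jaws open and shut, and the axes are right-handed (so a half turn about z gives the same grasp; the last joint's range is limited). The gripper opens to 87 mm and grips with 3 to 60 N. Pads are 19 mm wide; open, the fingers measure 117 mm over their backs; the gripper's body (75 mm by 190 mm) begins 51 mm behind the grasp point.
Start: joints at [0.014, 0.321, -0.07, 1.45, 0.023, 1.371, -0.057], TCP at [0.65, -0, 0.192] pointing down, gripper open.
Joint ranges: [-2.86, 2.86], [-0.3, 2.09], [-1.38, 1.24], [0.06, 2.45], [-1.56, 4.7], [0.09, 2.05], [-2.69, 2.69]. Speed limits (rad/s): [2.57, 2.57, 3.14, 3.14, 3.14, 3.14, 3.14].

## Interface

Orientations are given as a rotation vector (axis times angle).
In Python, from bench import get_state, eyes, ticket gives the robot as it stands.
- The arm moves only by the tool carry_out, never from a script. Its argument "motion" is a list of rows, each a list of 2 entries, a list of its own where there are three numbers: the shift along the world's x, y, z in m, then the turn about the world's z in rad. A call has 1 to 20 rows; each row is the pose to reach, as a shift and turn from the pose commanded when the call began; what a row does not reach only later rows make up. A row lasts 1/10 s, in which the tool goes at most 50 mm and 8.59 degrees, less where a joint would pass 70% of its speed; a pose out of reach is approached as far as the arm can. A call with a gripper value outside its range is refused whole. "grip" is the gripper command: -1 is fully open, 1 is shut, values between are in proportion, set as the call begins (left out, the last holds). The fingers move at their own pace and stop on an object; "squeeze" is the grip in N (left out, the last holds). Time passes only in rows, so rows that repeat a pose let the fingers close. It gives the time, the measured TCP pose, the force and the opening at its end, in the units of the state.
- get_state(): the state, without advancing time (a new reading comes with each control period).
- eyes.get_image(name): name is "scene" or "side" or "wrist"; returns a dict with "pixels" (480x640x3 uint8, blue, green, red), "mtx" (3x3 intrinsics, pixels), "extrinsics" (4x4, takes a point from camera to world coordinates). Camera axes: x right, y down, z forward; pixel columns grow to the right and rows downward; lengths in m; the calibration is good to about 2 mm. A picture is of the moment at which its call begins. There is no depth.
- ticket.close_job(): hands the job in, once; it reports no verdict.
The state is a dict: "time": time; "joint_positions": joint angles; "qd": joint speeds; "joint_torque": joint torques, N m; "position": TCP position; "tool_rot": TCP orientation; "ft_force": force on the tool from outside, world axes, zero at the start; "torque": the same for the moment, N m; "grip_width": opening from 0.0 (shut) to 1.0 (fully open).
Only numpy, scipy, OpenCV 4.12 (cv2) and the standard library are available. Lean on these libraries where they do the work, as an engineer would, in place of code of your own. Each camera call takes 0.05 s, during which the arm holds its last target. There are 200 camera calls.

## Task

On the bench fixture, slide the slotted aluminium plate gently along its slots until its front edge is pressed snug against the steel datum block, then swing the clamp lever clockwise until the clamp holds the plate firmly, by feel and without forcing it. Leave the plate against the block, let go of everything, and leave the parts and the spanner lying around the fixture where they are.

Things in the scene. Friction and masses are not known exactly. Their poses are not given: they have to be found in the camera images.
- base: Dark steel fixture plate, 320 x 110 mm, 12 mm thick, fixed to the bench. Origin under its centre; its x axis is the direction in which the slotted plate slides towards the datum block, z up. A shoulder screw (head 20 mm wide, top 28 mm above the bench) and the clamp stud stand on its centre line and guide the slotted plate.
- plate: Loose slotted aluminium plate, 200 (x) x 60 x 8 mm, about 0.6 kg, lying on the fixture plate, its two 12 mm wide slots over 10 mm studs (1 mm play each side). It slides only along the fixture's x, dragging with about 3 to 7 N, and starts 16 to 51 mm short of the datum block. Origin under its centre, x towards the block. An upright tab stands at its rear end.
- toe (a point): Middle of the slotted plate's front edge, half way up its 8 mm thickness; this edge meets the datum block.
- tab (a point): Top middle of the upright tab near the rear end of the slotted plate: 12 mm thick along x, 44 mm wide, 60 mm tall above the plate, its top 80 mm above the bench. It can be gripped or pushed to slide the plate.
- datum: Steel datum block, 30 (x) x 70 x 28 mm, fixed on the fixture plate; it marks where the slotted plate must stop. Origin at the bottom middle of the face that looks at the slotted plate, x pointing away from that plate. It must not be hit or pressed hard: about 5 N is plenty, over 20 N is too much.
- clamp: Quick-acting clamp: 10 mm fixed stud through the front slot, carrying a lever and under it a square 30 x 36 mm steel shoe that does not turn and sinks as the lever turns. Origin on the stud's axis near the fixture plate's top, 12 to 16 mm above the bench: the clamp's height, and so the lever angle at which the shoe bites, differs each time by up to 1 rad and must be felt.
- pivot (a point): Point on the vertical axis about which the clamp lever turns, on top of the stud. The lever tightens clockwise seen from above and turns at most 2.3 rad; it stays where it is left. The shoe bites 0.05 to 1.3 rad after the start.
- handle (a point): Middle of the lever's upright black handle: 18 mm thick, 42 mm tall (20 mm above to 22 mm below this point), 70 mm from the pivot; the lever's arm is below it. Pushed square to the arm it drags with 6.5 to 8.5 N (more if pushed askew); once the shoe bites this climbs about 2 N per 0.1 rad. 5 to 6 N over the free drag (12 to 14 N in all) is firmly clamped; 9 N over it is forced. It starts on the fixture's +y side, pointing backwards.
- roller: Bystander: black rubber roller, 80 mm across, 55 mm tall, standing on the bench. Origin under its centre.
- hub: Bystander: dark steel flanged hub, 96 mm across, 32 mm tall, on the bench. Origin under its centre.
- seal: Bystander: flat black rubber ring, 100 mm across, 10 mm thick, on the bench. Origin under its centre.
- spanner: Bystander: steel open-ended spanner lying on the bench, about 0.18 m long. Origin under its middle.
Mind the look-alikes: they are no part of the job. Of the things that look like the plate, the largest one is meant.

How it is judged:
By the outcome, as a careful person would: the job done as asked, in the order asked, and still so for the second after the job is handed in, with the robot touching nothing.
It also fails if it takes over 72 s, if anything falls off the work surface, if the arm or the gripper's body presses on something with over 40 N, if the wrist force passes 120 N, or if a joint passes its speed limit or range.

## Working session

There is one attempt and no reset: what is moved stays moved. The work goes in short steps, Python scripts to look and compute and a tool call to move; the robot and the scene stay as the last step left them, time stands still between calls to the robot, and variables do not carry over. Pictures are saved under pics/ and viewed, about 8 in all and at most 12, crops included, and the job is handed in when it is done.

Besides the shell and the picture viewer there is one more tool, called after "Request:" as name(argument=value, ...), one argument or row to a line, values as JSON. carry_out: Moves the arm, as the interface text tells. Its arguments: {"type":"object","properties":{"motion":{"type":"array","items":{"type":"array"}},"grip":{"type":"number"},"squeeze":{"type":"number"}},"required":["motion"]}

```bash
mkdir -p pics
cat > h.py <<'E'
import numpy as np, cv2
from bench import get_state, eyes, ticket
def shot(n,f):
    d=eyes.get_image(n); cv2.imwrite('pics/'+f+'.png',d['pixels']); np.savez('pics/'+f+'.npz',K=d['mtx'],T=d['extrinsics']); return d
def ray(f,u,v,z):
    d=np.load('pics/'+f+'.npz'); K,T=d['K'],d['T']
    r=T[:3,:3]@np.linalg.solve(K,[u,v,1.]); o=T[:3,3]
    return o+r*(z-o[2])/r[2]
def proj(f,p):
    d=np.load('pics/'+f+'.npz'); K,T=d['K'],d['T']
    c=T[:3,:3].T@(np.array(p)-T[:3,3]); q=K@c; return q[:2]/q[2]
E
python3 - <<'E'
from h import *
for n in('scene','side','wrist'): d=shot(n,n+'1'); print(n,d['extrinsics'].round(3).tolist())
print(get_state())
a=cv2.imread('pics/scene1.png');b=cv2.imread('pics/side1.png')
E
```

```text
scene [[0.745, 0.487, -0.455, 1.002], [0.666, -0.533, 0.521, -0.544], [0.011, -0.692, -0.722, 0.824], [0.0, 0.0, 0.0, 1.0]]
side [[-0.853, -0.278, 0.442, 0.028], [-0.522, 0.486, -0.701, 0.769], [-0.02, -0.828, -0.56, 0.698], [0.0, 0.0, 0.0, 1.0]]
wrist [[1.0, -0.0, -0.002, 0.651], [-0.001, -0.952, -0.307, 0.086], [-0.002, 0.307, -0.952, 0.384], [0.0, 0.0, 0.0, 1.0]]
{'time': 0.15, 'joint_positions': array([ 0.01410619,  0.3216296 , -0.07008145,  1.4514043 ,  0.0226186 ,
        1.3708027 , -0.05688656]), 'qd': array([-6.78259205e-04, -6.94956605e-04,  1.57787889e-03, -3.91075141e-03,
       -1.34293007e-05,  1.19286108e-03,  6.92017554e-04]), 'joint_torque': array([ 2.16972071e-04, -4.91794288e+01, -4.04079035e-01, -3.12878716e+01,
       -6.39387709e-02,  4.04033612e-02,  9.90178205e-05]), 'position': array([ 6.49531382e-01, -6.27590453e-05,  1.90723011e-01]), 'tool_rot': array([ 3.14148519e+00,  5.08923934e-05, -2.28359691e-03]), 'ft_force': array([ 0.57149873, -1.00950196,  0.73738375]), 'torque': array([-0.01415511,  0.01065531, -0.03652446]), 'grip_width': 1.0007935068757696}
```

View pics/scene1.png

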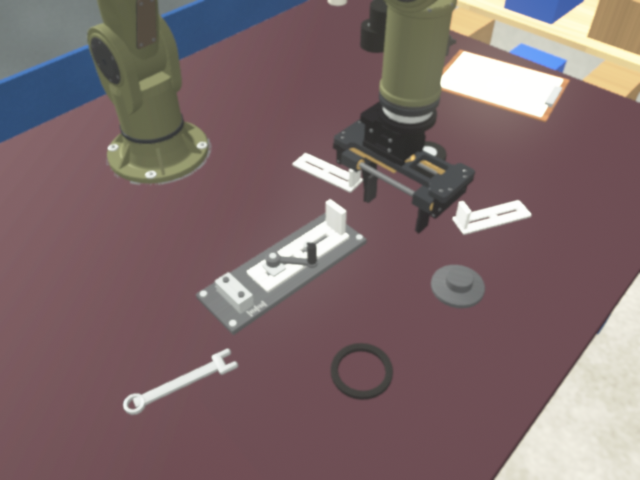

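View pics/side1.png

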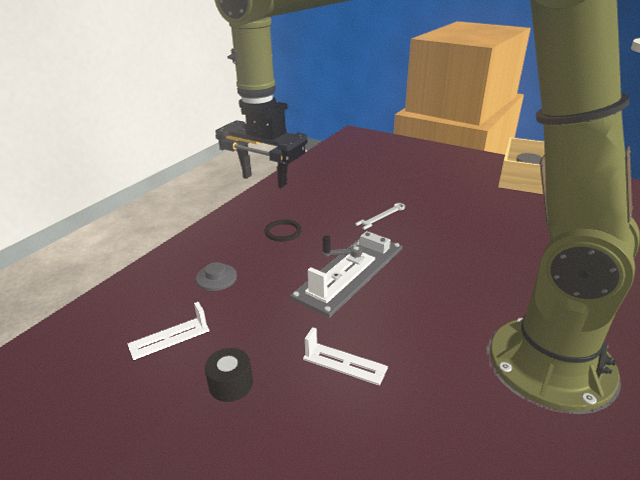

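The scene shows the fixture running from (217,308), the datum end, to (348,226). The datum is near (234,291), the handle near (312,252) and the tab near (336,217). The side view shows the handle at (326,244) and the tab at (317,284). I'll zoom in on both.

Run:
```python
import cv2,numpy as np
a=cv2.imread('pics/scene1.png')[190:335,190:380];b=cv2.imread('pics/side1.png')[220:320,280:410]
a=cv2.resize(a,None,fx=4,fy=4,interpolation=2)[:, :];b=cv2.resize(b,None,fx=4,fy=4,interpolation=2)
cv2.imwrite('pics/ca.png',a);cv2.imwrite('pics/cb.png',b)
```

```text
(no output)
```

View pics/ca.png

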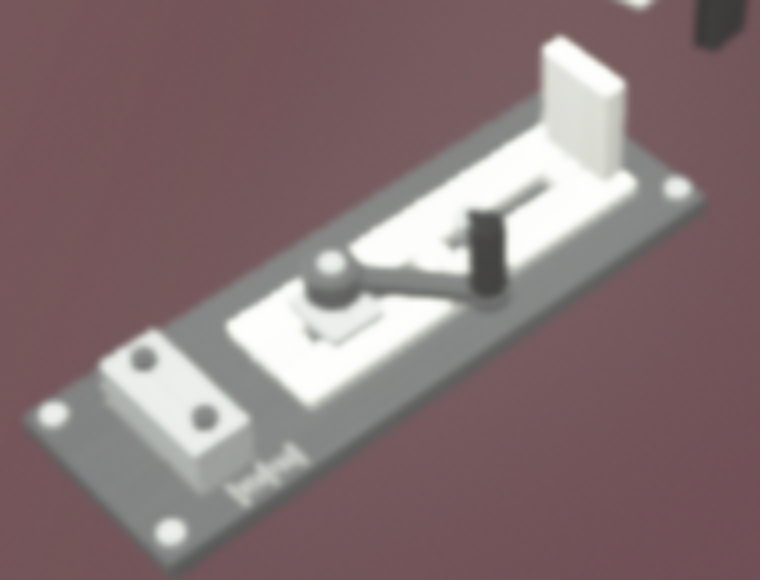

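View pics/cb.png

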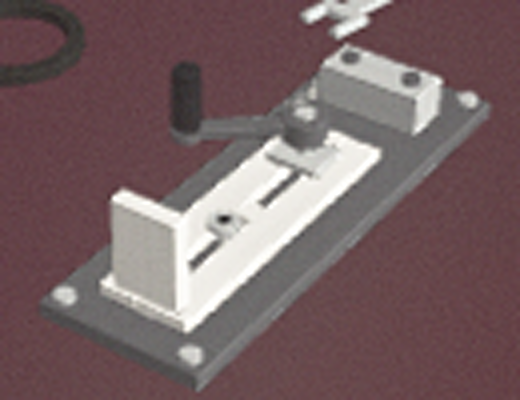

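```bash
cat >> h.py <<'E'
def S(u,v,z): return ray('scene1',190+u/4,190+v/4,z)
def D(u,v,z): return ray('side1',280+u/4,220+v/4,z)
def tri(p,q):
    A=[];b=[]
    for f,(u,v) in(('scene1',(190+p[0]/4,190+p[1]/4)),('side1',(280+q[0]/4,220+q[1]/4))):
        d=np.load('pics/'+f+'.npz');r=d['T'][:3,:3]@np.linalg.solve(d['K'],[u,v,1.]);r/=np.linalg.norm(r);P=np.eye(3)-np.outer(r,r);A.append(P);b.append(P@d['T'][:3,3])
    return np.linalg.lstsq(np.vstack(A),np.hstack(b),rcond=None)[0]
E
python3 - <<'E'
from h import *
np.set_printoptions(precision=4,suppress=True)
print('base S',S(25,420,.012),S(172,567,.012),S(705,198,.012))
print('base D',D(40,310,.012),D(197,380,.012),D(490,105,.012))
print('datum face S',S(152,330,.04),S(248,422,.04)); print(' z28',S(152,330,.028),S(248,422,.028)); print(' D z40',D(318,70,.04),D(415,100,.04))
print('plate front S',S(228,328,.02),S(310,407,.02),'D',D(381,153,.02))
print('plate rear D',D(102,287,.02),D(187,322,.02))
print('tab S',S(560,38,.08),S(625,85,.08),S(545,48,.08),S(607,95,.08))
print('tab D',D(115,193,.08),D(178,217,.08),D(125,188,.08),D(188,212,.08))
print('handle top',tri((487,213),(187,66)),'bot',tri((488,292),(187,133)),'pivot',tri((331,260),(306,115)))
print('pivot tri tabtop',tri((545,48),(115,193)))
E
```

```text
base S [ 0.4009 -0.2147  0.012 ] [ 0.507  -0.2234  0.012 ] [0.535  0.0908 0.012 ]
base D [0.5236 0.102  0.012 ] [0.4199 0.1081 0.012 ] [ 0.3904 -0.2084  0.012 ]
datum face S [ 0.4233 -0.1567  0.04  ] [ 0.492  -0.1634  0.04  ]
 z28 [ 0.4144 -0.1507  0.028 ] [ 0.4842 -0.1576  0.028 ]
 D z40 [ 0.4842 -0.1519  0.04  ] [ 0.4173 -0.151   0.04  ]
plate front S [ 0.4328 -0.123   0.02  ] [ 0.4929 -0.1299  0.02  ] D [ 0.4223 -0.1162  0.02  ]
plate rear D [0.4993 0.0762 0.02  ] [0.4435 0.0784 0.02  ]
tab S [0.4573 0.0724 0.08  ] [0.5009 0.0686 0.08  ] [0.4568 0.0625 0.08  ] [0.4992 0.058  0.08  ]
tab D [0.4946 0.0667 0.08  ] [0.4543 0.0682 0.08  ] [0.4924 0.0602 0.08  ] [0.452  0.0618 0.08  ]
handle top [ 0.5165 -0.0432  0.0927] bot [ 0.5179 -0.0449  0.0442] pivot [ 0.4593 -0.0839  0.0537]
pivot tri tabtop [0.4767 0.0645 0.0881]
```

Request:
carry_out(
  motion=[
    [[-0.03,0.02,0],-0.02],
    [[-0.06,0.04,0],-0.04],
    [[-0.09,0.06,0],-0.06],
    [[-0.12,0.08,0],-0.08],
    [[-0.15,0.095,0],-0.09],
    [[-0.172,0.11,0],-0.09],
    [[-0.172,0.11,0],-0.09],
    [[-0.172,0.11,0],-0.09],
    [[-0.172,0.11,0],-0.09],
  ],
  grip=1,
  squeeze=20,
)

```text
time: 1.05
position: [0.4788, 0.1091, 0.1915]
tool_rot: [3.138, -0.143, 0.001]
ft_force: [0.1, 1.2, 0.8]
grip_width: 0.268
```

Run:
```python
from h import *
np.set_printoptions(precision=4,suppress=True)
shot('wrist','w2'); s=get_state(); print(s['position'],s['tool_rot'],s['ft_force'],s['grip_width'])
print('fake plate S',ray('scene1',295,165,0),ray('scene1',357,187,0),'D',ray('side1',305,362,0),ray('side1',384,380,0))
```

```text
[0.4788 0.109  0.1914] [ 3.138  -0.1439  0.    ] [-0.4844 -0.46    0.5822] 0.21838219427539368
fake plate S [ 0.2658  0.1708 -0.    ] [0.4147 0.2069 0.    ] D [0.3993 0.2352 0.    ] [0.2509 0.1988 0.    ]
```

View pics/w2.png

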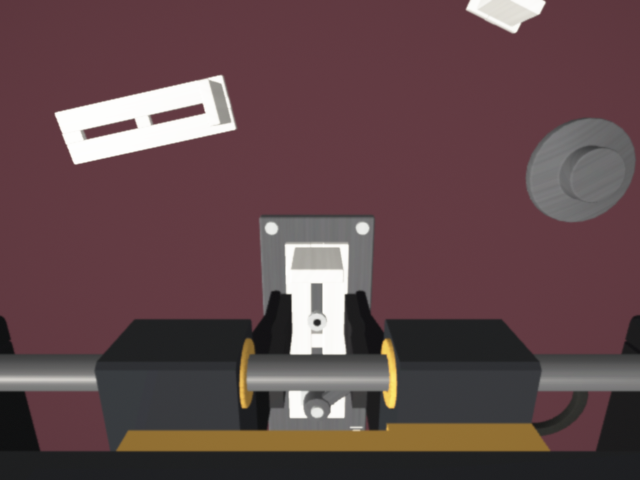

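The wrist view shows the fixture aligned vertically in the image. The tab's rear face is the grey trapezoid, with its foot at row 247 and its top rear edge at (291..343,268). The shoulder screw is at (317,322) and the pivot at (317,408).

Run:
```python
from h import *
np.set_printoptions(precision=4,suppress=True)
r=lambda u,v,z:print(ray('w2',u,v,z))
r(290.5,268,.08);r(343.5,268,.08);r(285,242,.02);r(349,242,.02);r(260,217,.012);r(374,217,.012);r(317,322,.028);r(317,405,.055);r(293,417,.02);r(345,417,.02)
```

```text
[0.4553 0.078  0.08  ]
[0.4978 0.074  0.08  ]
[0.4467 0.0816 0.02  ]
[0.5068 0.0761 0.02  ]
[0.4252 0.106  0.012 ]
[0.5325 0.096  0.012 ]
[ 0.4694 -0.001   0.028 ]
[ 0.4624 -0.0769  0.055 ]
[ 0.432  -0.1191  0.02  ]
[ 0.4887 -0.1244  0.02  ]
```

Request:
carry_out(
  motion=[
    [[0,-0.002,-0.025],0],
    [[0,-0.004,-0.05],0],
    [[0,-0.008,-0.075],0],
    [[0,-0.008,-0.1],0],
    [[0,-0.008,-0.125],0],
    [[0,-0.008,-0.14],0],
    [[0,-0.008,-0.146],0],
    [[0,-0.008,-0.146],0],
    [[0,-0.008,-0.146],0],
    [[0,-0.008,-0.146],0],
  ],
)

```text
time: 2.1
position: [0.4791, 0.1021, 0.0466]
tool_rot: [-3.138, 0.142, -0.003]
ft_force: [0.4, -0.5, 0.3]
grip_width: 0.008
```

Request:
carry_out(
  motion=[
    [[0,-0.002,0],0],
    [[0,-0.004,0],0],
    [[-0.0005,-0.006,0],0],
    [[-0.0007,-0.008,0],0],
    [[-0.0009,-0.01,0],0],
    [[-0.001,-0.012,0],0],
    [[-0.0012,-0.0135,0],0],
    [[-0.0013,-0.015,0],0],
    [[-0.0014,-0.016,0],0],
    [[-0.0015,-0.017,0],0],
    [[-0.0016,-0.018,0],0],
    [[-0.0017,-0.019,0],0],
    [[-0.0018,-0.02,0],0],
    [[-0.0019,-0.021,0],0],
    [[-0.002,-0.022,0],0],
  ],
)

```text
time: 3.6
position: [0.476, 0.0801, 0.0456]
tool_rot: [-3.138, 0.141, -0.0]
ft_force: [-0.1, 2.4, -0.0]
grip_width: 0.005
```

Request:
carry_out(
  motion=[
    [[0,-0.001,0],0],
    [[-0.0002,-0.002,0],0],
    [[-0.0003,-0.003,0],0],
    [[-0.0004,-0.004,0],0],
    [[-0.0005,-0.005,0],0],
    [[-0.0006,-0.006,0],0],
    [[-0.0007,-0.007,0],0],
    [[-0.0007,-0.008,0],0],
    [[-0.0008,-0.009,0],0],
    [[-0.0009,-0.01,0],0],
    [[-0.001,-0.011,0],0],
    [[-0.0011,-0.012,0],0],
  ],
)

```text
time: 4.8
position: [0.4749, 0.0679, 0.0456]
tool_rot: [3.138, -0.141, 0.0]
ft_force: [1.0, 3.0, -0.1]
grip_width: 0.005
```

Request:
carry_out(
  motion=[
    [[0,-0.001,0],0],
    [[-0.0002,-0.002,0],0],
    [[-0.0003,-0.003,0],0],
    [[-0.0004,-0.004,0],0],
    [[-0.0005,-0.005,0],0],
    [[-0.0006,-0.006,0],0],
    [[-0.0007,-0.007,0],0],
    [[-0.0007,-0.008,0],0],
  ],
)

```text
time: 5.6
position: [0.4742, 0.0599, 0.0456]
tool_rot: [3.138, -0.141, 0.0]
ft_force: [-0.6, 3.1, -0.6]
grip_width: 0.006
```

Run:
```python
from h import *
np.set_printoptions(precision=4,suppress=True)
shot('scene','s3'); print(get_state()['ft_force'])
a=cv2.imread('pics/s3.png')[220:330,190:370]
cv2.imwrite('pics/s3c.png',cv2.resize(a,None,fx=4,fy=4,interpolation=2))
```

```text
[-0.5888  3.4653  0.3454]
```

View pics/s3c.png

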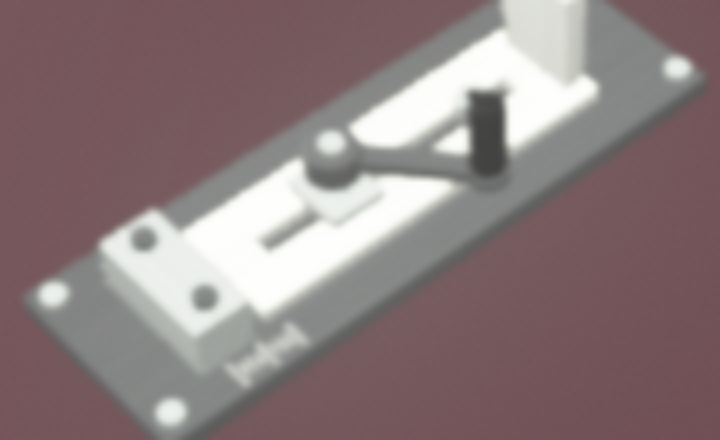

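The plate's front corner, now at about (262,318) in the crop, is still roughly 10 mm short of the datum face. I'll creep on.

Request:
carry_out(
  motion=[
    [[0,-0.001,0],0],
    [[-0.0002,-0.002,0],0],
    [[-0.0003,-0.003,0],0],
    [[-0.0003,-0.0035,0],0],
    [[-0.0004,-0.004,0],0],
    [[-0.0004,-0.0045,0],0],
    [[-0.0005,-0.005,0],0],
    [[-0.0005,-0.0055,0],0],
    [[-0.0006,-0.006,0],0],
  ],
)

```text
time: 6.55
position: [0.4736, 0.054, 0.0456]
tool_rot: [3.138, -0.141, 0.0]
ft_force: [0.5, 3.4, -0.8]
grip_width: 0.004
```

Request:
carry_out(
  motion=[
    [[0,-0.0005,0],0],
    [[0,-0.001,0],0],
    [[-0.0001,-0.0015,0],0],
  ],
)

```text
time: 6.85
position: [0.4735, 0.0524, 0.0456]
tool_rot: [3.138, -0.141, 0.0]
ft_force: [0.5, 2.4, 0.3]
grip_width: 0.006
```

Request:
carry_out(
  motion=[
    [[0,-0.0005,0],0],
    [[0,-0.001,0],0],
  ],
)

```text
time: 7.05
position: [0.4735, 0.0514, 0.0456]
tool_rot: [3.138, -0.141, 0.0]
ft_force: [0.5, 3.5, -0.5]
grip_width: 0.002
```

Request:
carry_out(
  motion=[
    [[0,-0.0002,0],0],
    [[0,-0.0004,0],0],
    [[0,-0.0004,0],0],
  ],
)

```text
time: 7.35
position: [0.4735, 0.0514, 0.0456]
tool_rot: [-3.138, 0.141, -0.0]
ft_force: [0.4, 4.8, -0.6]
grip_width: 0.008
```

Run:
```python
from h import *
f=[]
for i in range(2): shot('scene','s4'); f.append(get_state()['ft_force'].round(2))
print(f,get_state()['position'])
a=cv2.imread('pics/s4.png')[265:315,210:270]; b=cv2.imread('pics/s3.png')[265:315,210:270]
cv2.imwrite('pics/s4c.png',np.hstack([cv2.resize(q,None,fx=6,fy=8,interpolation=2) for q in(b,a)]))
```

```text
[array([ 0.09,  4.68, -0.25]), array([ 1.39,  4.8 , -0.3 ])] [0.4734876  0.05139839 0.04557909]
```

View pics/s4c.png

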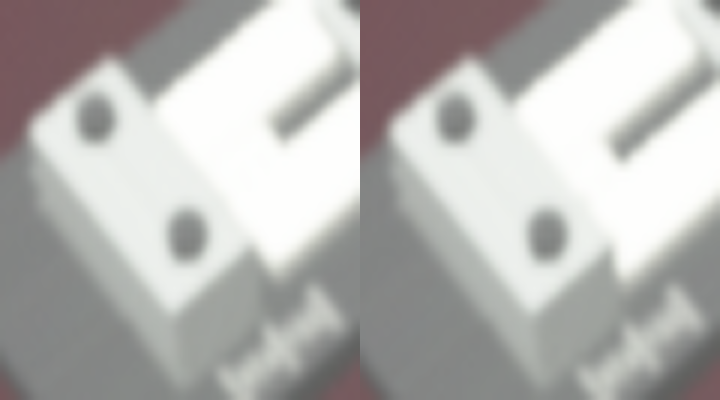

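The position held at 0.0514 while the force rose to 4.8 N, so this looks like contact with the datum. I'll confirm with one more small push.

Request:
carry_out(
  motion=[
    [[0,-0.0002,0],0],
    [[0,-0.0004,0],0],
    [[0,-0.0004,0],0],
    [[0,-0.0004,0],0],
  ],
)

```text
time: 7.85
position: [0.4735, 0.0514, 0.0456]
tool_rot: [-3.138, 0.141, -0.0]
ft_force: [-0.0, 5.5, -1.0]
grip_width: 0.004
```

Request:
carry_out(
  motion=[
    [[0,-0.0003,0],0],
    [[0,-0.0005,0],0],
    [[0,-0.0005,0],0],
    [[0,-0.0005,0],0],
  ],
)

```text
time: 8.25
position: [0.4735, 0.0513, 0.0456]
tool_rot: [-3.137, 0.14, -0.0]
ft_force: [-0.2, 5.7, -0.4]
grip_width: 0.002
```

Request:
carry_out(
  motion=[
    [[0.0005,0.005,0],0],
    [[0.001,0.012,0],0],
    [[0.001,0.016,0.015],0],
    [[0.001,0.016,0.04],0],
    [[0.001,0.016,0.065],0],
    [[0.001,0.016,0.085],0.05],
    [[0.005,0,0.09],0.18],
    [[0.012,-0.02,0.09],0.31],
    [[0.018,-0.04,0.09],0.44],
    [[0.024,-0.055,0.09],0.57],
    [[0.026,-0.063,0.09],0.697],
    [[0.026,-0.063,0.09],0.697],
    [[0.026,-0.063,0.09],0.697],
  ],
)

```text
time: 9.55
position: [0.4993, -0.0129, 0.1355]
tool_rot: [2.999, 0.934, -0.001]
ft_force: [-0.0, 1.1, 0.5]
grip_width: 0.003
```

Run:
```python
from h import *
s=get_state();print(s['position'],s['tool_rot'],s['ft_force'])
shot('wrist','w5');shot('side','d5');a=cv2.imread('pics/w5.png');b=cv2.imread('pics/d5.png')[200:320,260:420]
cv2.imwrite('pics/c5.png',np.hstack([cv2.resize(a,(400,300)),cv2.resize(b,(400,300))]))
```

```text
[ 0.49933133 -0.01290346  0.13546123] [ 2.99937466e+00  9.33752957e-01 -7.38422549e-04] [-0.03668416  1.08248031  0.50011799]
```

View pics/c5.png

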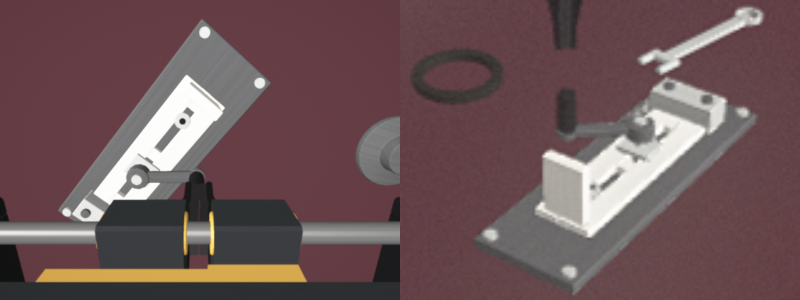

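Run:
```python
from h import *
k=.625
for n,p in(('tcp',(.4993,-.0129,.1355)),('tcpdown',(.4993,-.0129,.06)),('Htop',(.5185,-.04,.092)),('Hbot',(.5185,-.04,.05)),('P',(.461,-.08,.055)),('P2',(.4593,-.0839,.055))): print(n,proj('w5',p)*k)
# pivot and handle base seen in w5 (half-scale picture px)
print(ray('w5',139/k,176/k,.055),ray('w5',197/k,178/k,.047))
for n,p in(('tcp',(.4993,-.0129,.1355)),('Htop',(.5185,-.04,.092))): print(n,(proj('d5',p)-[260,200])*2.5)
```

```text
tcp [196.5644731  178.10592294]
tcpdown [197.10226701 150.62974048]
Htop [197.40995606 190.69841797]
Hbot [197.57742278 174.74284632]
P [137.70706998 176.67477389]
P2 [134.76944252 178.44165519]
[ 0.46181188 -0.07840191  0.055     ] [ 0.52104177 -0.04495377  0.047     ]
tcp [163.77811411  71.93793615]
Htop [161.40235793  93.24430203]
```

The wrist view puts the pivot at (139,176) and the handle foot at (197,178), both matching my predictions. The fingers are behind the handle, so I'll descend and approach along the tangent.

Request:
carry_out(
  motion=[
    [[0,0,-0.02],0],
    [[0,0,-0.045],0],
    [[0,0,-0.065],0],
    [[0,0,-0.0755],0],
    [[0,0,-0.0755],0],
    [[0,0,-0.0755],0],
    [[0.001,-0.0016,-0.0755],0],
    [[0.002,-0.0033,-0.0755],0],
    [[0.003,-0.005,-0.0755],0],
    [[0.004,-0.0065,-0.0755],0],
    [[0.005,-0.008,-0.0755],0],
    [[0.0055,-0.009,-0.0755],0],
    [[0.006,-0.0095,-0.0755],0],
  ],
)

```text
time: 10.95
position: [0.5055, -0.0225, 0.06]
tool_rot: [-2.998, -0.939, 0.0]
ft_force: [-0.1, 0.1, 0.0]
grip_width: 0.007
```

Request:
carry_out(
  motion=[
    [[0.0004,-0.0006,0],0],
    [[0.0008,-0.0012,0],0],
  ],
)

```text
time: 11.15
position: [0.5063, -0.0235, 0.0601]
tool_rot: [-2.998, -0.939, -0.0]
ft_force: [0.1, 0.2, -1.2]
grip_width: 0.005
```

Request:
carry_out(
  motion=[
    [[0.0004,-0.0006,0],0],
    [[0.0008,-0.0012,0],0],
  ],
)

```text
time: 11.35
position: [0.5071, -0.0247, 0.0601]
tool_rot: [-2.998, -0.939, -0.0]
ft_force: [0.2, 0.0, 0.1]
grip_width: 0.007
```

Run:
```python
import numpy as np
P=np.array([.4615,-.079]);r=np.array([.047,.0532])
for t in np.arange(0,1.71,.05):
    c,s=np.cos(t),np.sin(t); q=P+[c*r[0]+s*r[1],-s*r[0]+c*r[1]]
    print('%.2f %.4f %.4f'%(t,*q))
```

```text
0.00 0.5085 -0.0258
0.05 0.5111 -0.0282
0.10 0.5136 -0.0308
0.15 0.5159 -0.0334
0.20 0.5181 -0.0362
0.25 0.5202 -0.0391
0.30 0.5221 -0.0421
0.35 0.5239 -0.0451
0.40 0.5255 -0.0483
0.45 0.5270 -0.0515
0.50 0.5283 -0.0548
0.55 0.5294 -0.0582
0.60 0.5303 -0.0616
0.65 0.5311 -0.0651
0.70 0.5317 -0.0686
0.75 0.5322 -0.0721
0.80 0.5324 -0.0757
0.85 0.5325 -0.0792
0.90 0.5324 -0.0827
0.95 0.5321 -0.0863
1.00 0.5317 -0.0898
1.05 0.5310 -0.0933
1.10 0.5302 -0.0968
1.15 0.5293 -0.1002
1.20 0.5281 -0.1035
1.25 0.5268 -0.1068
1.30 0.5253 -0.1101
1.35 0.5237 -0.1132
1.40 0.5219 -0.1163
1.45 0.5200 -0.1192
1.50 0.5179 -0.1221
1.55 0.5157 -0.1249
1.60 0.5133 -0.1275
1.65 0.5108 -0.1301
1.70 0.5082 -0.1325
```

Request:
carry_out(
  motion=[
    [[0.0007,-0.0006,0],0],
    [[0.0014,-0.0011,0],0],
    [[0.0014,-0.0011,0],0],
  ],
)

```text
time: 11.65
position: [0.5086, -0.0259, 0.0601]
tool_rot: [2.998, 0.939, 0.0]
ft_force: [0.2, -0.4, -0.1]
grip_width: 0.003
```

Request:
carry_out(
  motion=[
    [[0.0009,-0.0008,0],-0.017],
    [[0.0018,-0.0016,0],-0.034],
    [[0.0026,-0.0024,0],-0.05],
    [[0.0026,-0.0024,0],-0.05],
  ],
)

```text
time: 12.05
position: [0.5101, -0.0269, 0.0598]
tool_rot: [-3.019, -0.862, 0.003]
ft_force: [-3.7, 4.2, 0.7]
grip_width: 0.004
```

Request:
carry_out(
  motion=[
    [[0.0009,-0.0008,0],-0.017],
    [[0.0017,-0.0017,0],-0.034],
    [[0.0025,-0.0026,0],-0.05],
  ],
)

```text
time: 12.35
position: [0.5115, -0.0279, 0.0597]
tool_rot: [-3.037, -0.787, 0.005]
ft_force: [-5.0, 6.8, 3.9]
grip_width: 0.006
```

Request:
carry_out(
  motion=[
    [[0.0008,-0.0009,0],-0.017],
    [[0.0016,-0.0018,0],-0.034],
    [[0.0023,-0.0026,0],-0.05],
  ],
)

```text
time: 12.65
position: [0.5141, -0.0303, 0.0598]
tool_rot: [-3.055, -0.711, 0.005]
ft_force: [-5.3, 6.2, 3.6]
grip_width: 0.002
```

```bash
cat > f.py <<'E'
from h import *
F=[];
for i in range(5): eyes.get_image('side'); s=get_state(); F.append(s['ft_force'])
F=np.mean(F,0); p=s['position'][:2]-[.4615,-.079]; yaw=2*np.arctan2(s['tool_rot'][1],s['tool_rot'][0]);yaw=(yaw+np.pi)%(2*np.pi)-np.pi
t=np.array([np.sin(yaw),-np.cos(yaw)]); print('F',F.round(2),'tang',-(F[:2]@t).round(2),'radial',(F[0]*np.cos(yaw)+F[1]*np.sin(yaw)).round(2),'yaw',yaw.round(3),'theta',round(np.arctan2(.0532,.047)-np.arctan2(p[1],p[0]),3),'r',np.linalg.norm(p).round(4),s['time'],s['grip_width'])
E
python3 f.py
```

```text
F [-5.03  6.29  2.88] tang 7.86 radial -1.73 yaw 0.458 theta 0.102 r 0.0717 12.9 0.0008805909587839036
```

Request:
carry_out(
  motion=[
    [[0.0007,-0.0009,0],-0.017],
    [[0.0015,-0.0018,0],-0.034],
    [[0.0022,-0.0028,0],-0.05],
  ],
)

```text
time: 13.2
position: [0.5165, -0.0328, 0.0598]
tool_rot: [-3.072, -0.635, 0.004]
ft_force: [-3.2, 7.5, 3.7]
grip_width: 0.004
```

Request:
carry_out(
  motion=[
    [[0.0007,-0.0009,0],-0.017],
    [[0.0014,-0.0019,0],-0.034],
    [[0.0021,-0.0029,0],-0.05],
  ],
)

```text
time: 13.5
position: [0.5188, -0.0354, 0.0598]
tool_rot: [-3.087, -0.558, 0.004]
ft_force: [-4.4, 6.2, 1.7]
grip_width: 0.004
```

```bash
python3 f.py
```

```text
F [-3.73  7.62  2.03] tang 8.44 radial -0.82 yaw 0.358 theta 0.201 r 0.072 13.75 0.004907239930287174
```

Request:
carry_out(
  motion=[
    [[0.0007,-0.001,0],-0.017],
    [[0.0013,-0.002,0],-0.034],
    [[0.0019,-0.003,0],-0.05],
  ],
)

```text
time: 14.05
position: [0.521, -0.0382, 0.0598]
tool_rot: [-3.1, -0.481, 0.003]
ft_force: [-2.8, 8.7, 2.9]
grip_width: 0.007
```

Request:
carry_out(
  motion=[
    [[0.0006,-0.001,0],-0.017],
    [[0.0012,-0.002,0],-0.034],
    [[0.0018,-0.003,0],-0.05],
  ],
)

```text
time: 14.35
position: [0.5231, -0.041, 0.0599]
tool_rot: [-3.111, -0.403, 0.002]
ft_force: [-3.1, 7.7, 2.1]
grip_width: 0.005
```

```bash
python3 f.py
```

```text
F [-2.69  7.39  1.77] tang 7.83 radial -0.71 yaw 0.258 theta 0.298 r 0.0724 14.6 0.005037003471457218
```

Request:
carry_out(
  motion=[
    [[0.0006,-0.001,0],-0.017],
    [[0.0011,-0.0021,0],-0.034],
    [[0.0016,-0.0032,0],-0.05],
  ],
)

```text
time: 14.9
position: [0.525, -0.044, 0.0599]
tool_rot: [-3.12, -0.326, 0.001]
ft_force: [-2.7, 9.2, 1.6]
grip_width: 0.004
```

Request:
carry_out(
  motion=[
    [[0.0005,-0.001,0],-0.017],
    [[0.001,-0.0021,0],-0.034],
    [[0.0015,-0.0032,0],-0.05],
  ],
)

```text
time: 15.2
position: [0.5268, -0.0471, 0.0599]
tool_rot: [-3.127, -0.248, 0.001]
ft_force: [-0.7, 9.3, 0.7]
grip_width: 0.0
```

```bash
python3 f.py
```

```text
F [-0.9   8.47  0.66] tang 8.51 radial 0.45 yaw 0.159 theta 0.396 r 0.0728 15.45 0.004411210896855203
```

Request:
carry_out(
  motion=[
    [[0.0005,-0.0011,0],-0.017],
    [[0.0009,-0.0022,0],-0.034],
    [[0.0013,-0.0033,0],-0.05],
  ],
)

```text
time: 15.75
position: [0.5286, -0.0502, 0.06]
tool_rot: [-3.132, -0.17, -0.001]
ft_force: [-0.2, 8.6, 0.2]
grip_width: 0.002
```

Request:
carry_out(
  motion=[
    [[0.0004,-0.0011,0],-0.017],
    [[0.0008,-0.0022,0],-0.034],
    [[0.0011,-0.0034,0],-0.05],
  ],
)

```text
time: 16.05
position: [0.53, -0.0534, 0.06]
tool_rot: [-3.135, -0.092, -0.001]
ft_force: [0.2, 8.7, -1.0]
grip_width: 0.007
```

```bash
python3 f.py
```

```text
F [ 0.45  8.48 -0.43] tang 8.44 radial 0.95 yaw 0.059 theta 0.494 r 0.0732 16.3 -0.0006119236479778578
```

Request:
carry_out(
  motion=[
    [[0.0003,-0.0011,0],-0.017],
    [[0.0006,-0.0022,0],-0.034],
    [[0.0009,-0.0034,0],-0.05],
  ],
)

```text
time: 16.6
position: [0.5314, -0.0567, 0.0601]
tool_rot: [-3.136, -0.013, -0.003]
ft_force: [0.6, 9.1, 0.5]
grip_width: 0.008
```

Request:
carry_out(
  motion=[
    [[0.0003,-0.0011,0],-0.017],
    [[0.0006,-0.0023,0],-0.034],
    [[0.0008,-0.0035,0],-0.05],
  ],
)

```text
time: 16.9
position: [0.5326, -0.0602, 0.0602]
tool_rot: [-3.136, 0.065, -0.004]
ft_force: [2.5, 10.2, -0.6]
grip_width: 0.006
```

```bash
python3 f.py
```

```text
F [ 2.15  9.21 -1.13] tang 9.29 radial 1.77 yaw -0.041 theta 0.593 r 0.0735 17.15 0.001577261597554639
```

Request:
carry_out(
  motion=[
    [[0.0001,-0.0011,0],-0.017],
    [[0.0002,-0.0023,0],-0.034],
    [[0.0003,-0.0035,0],-0.05],
  ],
)

```text
time: 17.45
position: [0.5335, -0.0637, 0.0603]
tool_rot: [-3.133, 0.143, -0.006]
ft_force: [3.6, 9.6, -1.9]
grip_width: 0.007
```

Request:
carry_out(
  motion=[
    [[0.0001,-0.0011,0],-0.017],
    [[0.0002,-0.0023,0],-0.034],
    [[0.0002,-0.0035,0],-0.05],
  ],
)

```text
time: 17.75
position: [0.5344, -0.0671, 0.0604]
tool_rot: [-3.128, 0.221, -0.007]
ft_force: [4.6, 9.3, -2.4]
grip_width: 0.002
```

```bash
python3 f.py
```

```text
F [ 4.78  8.65 -2.85] tang 9.24 radial 3.52 yaw -0.141 theta 0.69 r 0.0738 18.0 0.0032231159493299622
```

The radial force is growing, so I'm pushing askew. I'll back off, shift 2 mm outward and re-seat.

Request:
carry_out(
  motion=[
    [[0.001,0.003,0],0.02],
    [[0.0018,0.006,0],0.03],
    [[0.003,0.008,0],0.03],
    [[0.003,0.008,0],0.03],
    [[0.0028,0.006,0],0.03],
    [[0.0026,0.004,0],0.03],
    [[0.0023,0.002,0],0.03],
    [[0.002,0,0],0.03],
  ],
)

```text
time: 18.8
position: [0.5343, -0.0681, 0.0602]
tool_rot: [-3.132, 0.175, -0.001]
ft_force: [2.4, 8.9, -0.5]
grip_width: 0.01
```

```bash
python3 f.py
```

```text
F [ 1.14  8.43 -0.65] tang 8.51 radial 0.2 yaw -0.111 theta 0.703 r 0.0736 19.05 0.0009676046519797583
```

Request:
carry_out(
  motion=[
    [[0.0001,-0.0012,0],-0.017],
    [[0.0002,-0.0024,0],-0.034],
    [[0.0003,-0.0035,0],-0.05],
  ],
)

```text
time: 19.35
position: [0.535, -0.0714, 0.0602]
tool_rot: [-3.126, 0.253, -0.002]
ft_force: [2.5, 8.8, -0.7]
grip_width: 0.005
```

Request:
carry_out(
  motion=[
    [[0,-0.0012,0],-0.017],
    [[0.0001,-0.0024,0],-0.034],
    [[0.0001,-0.0036,0],-0.05],
  ],
)

```text
time: 19.65
position: [0.5355, -0.075, 0.0603]
tool_rot: [-3.119, 0.331, -0.003]
ft_force: [3.4, 8.6, -1.4]
grip_width: 0.004
```

```bash
python3 f.py
```

```text
F [ 3.11  8.19 -1.09] tang 8.66 radial 1.32 yaw -0.211 theta 0.797 r 0.0741 19.9 0.012253053279029917
```

Request:
carry_out(
  motion=[
    [[0.0002,-0.0012,0],-0.017],
    [[0.0003,-0.0024,0],-0.034],
    [[0.0003,-0.0036,0],-0.05],
  ],
)

```text
time: 20.2
position: [0.5358, -0.0787, 0.0603]
tool_rot: [-3.11, 0.409, -0.003]
ft_force: [2.8, 8.1, -0.9]
grip_width: 0.005
```

Request:
carry_out(
  motion=[
    [[0,-0.0012,0],-0.017],
    [[0,-0.0024,0],-0.034],
    [[0,-0.0036,0],-0.05],
  ],
)

```text
time: 20.5
position: [0.536, -0.0823, 0.0603]
tool_rot: [-3.098, 0.487, -0.004]
ft_force: [4.0, 8.5, -1.0]
grip_width: 0.007
```

```bash
python3 f.py
```

```text
F [ 3.43  8.07 -1.73] tang 8.73 radial 0.8 yaw -0.311 theta 0.894 r 0.0746 20.75 0.000800709316744766
```

Request:
carry_out(
  motion=[
    [[-0.0001,-0.0012,0],-0.017],
    [[-0.0002,-0.0024,0],-0.034],
    [[-0.0003,-0.0036,0],-0.05],
  ],
)

```text
time: 21.05
position: [0.5361, -0.0855, 0.0604]
tool_rot: [-3.085, 0.563, -0.004]
ft_force: [4.8, 8.3, -1.2]
grip_width: 0.004
```

Request:
carry_out(
  motion=[
    [[-0.0002,-0.0012,0],-0.017],
    [[-0.0004,-0.0024,0],-0.034],
    [[-0.0006,-0.0035,0],-0.05],
  ],
)

```text
time: 21.35
position: [0.5352, -0.0907, 0.0615]
tool_rot: [-3.072, 0.641, -0.004]
ft_force: [0.4, 5.0, 8.8]
grip_width: 0.003
```

```bash
python3 f.py
```

```text
F [0.34 3.72 6.  ] tang 3.54 radial -1.18 yaw -0.413 theta 1.027 r 0.0747 21.6 0.0074659024693998
```

The tangential force dropped and an upward force appeared. I'll look before moving.

Run:
```python
from h import *
shot('scene','s6');shot('side','d6');shot('wrist','w6')
a=cv2.imread('pics/s6.png')[200:320,210:370];b=cv2.imread('pics/d6.png')[190:310,280:440];c=cv2.imread('pics/w6.png')[200:440,160:480]
z=lambda q,w,h:cv2.resize(q,(w,h),interpolation=2)
cv2.imwrite('pics/c6.png',np.vstack([np.hstack([z(a,400,300),z(b,400,300)]),np.hstack([z(c,400,300),z(cv2.imread('pics/s6.png')[230:300,260:340],400,300)])]))
```

```text
(no output)
```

View pics/c6.png

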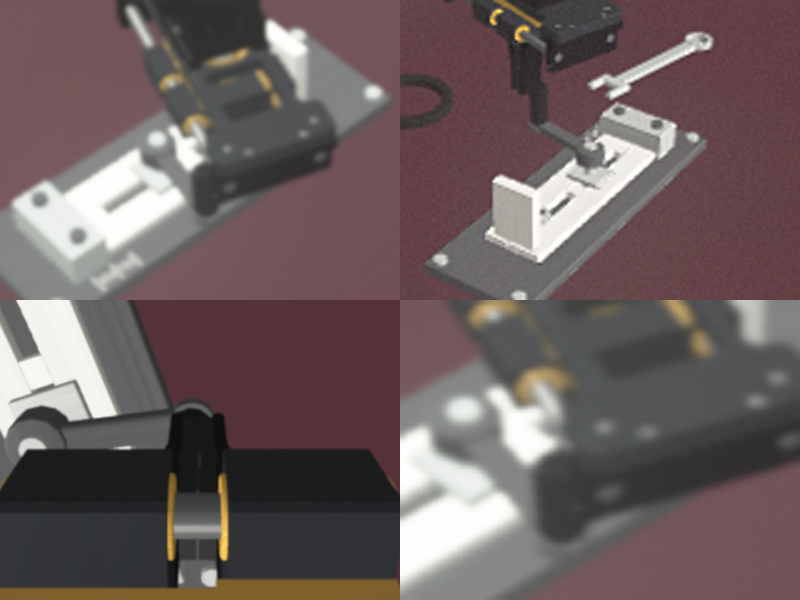

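Run:
```python
from h import *
np.set_printoptions(precision=4,suppress=True)
a=ray('w6',316,282,.046);b=ray('w6',187,318,.055);print('boss rear',a,'pivot',b)
for q in((145,417-300),(70,421-300),(145,440-300),(70,450-300)): print(q,ray('w6',160+q[0]/1.25,200+q[1]/1.25,.046))
s=get_state();print(s['position'],s['ft_force'],s['torque'],s['joint_torque'],s['time'])
for p in((.535,-.0907,.06),(.5315,-.0985,.092),(.528,-.105,.092)): print(proj('w6',p),(proj('d6',p)-[280,190])*2.5)
c=cv2.imread('pics/w6.png')[260:360,240:400]; d=cv2.imread('pics/d6.png')[195:265,300:380]
cv2.imwrite('pics/c7.png',np.hstack([cv2.resize(cv2.convertScaleAbs(q,alpha=2.2),(400,400),interpolation=2) for q in(c,d)]))
```

```text
boss rear [ 0.5336 -0.0957  0.046 ] pivot [ 0.4617 -0.0832  0.055 ]
(145, 117) [ 0.5102 -0.0931  0.046 ]
(70, 121) [ 0.4783 -0.0813  0.046 ]
(145, 140) [ 0.5052 -0.1035  0.046 ]
(70, 150) [ 0.4714 -0.0942  0.046 ]
[ 0.535  -0.0924  0.0617] [0.9899 4.0245 6.2546] [ 0.8888 -0.063  -0.0285] [  2.1193 -35.5998   2.867  -25.4566   1.1766  -0.0724   0.013 ] 21.75
[314.5332 283.5095] [123.8906 116.9679]
[314.0971 329.1146] [130.9101  86.141 ]
[312.8398 343.3933] [137.4215  84.0349]
```

View pics/c7.png

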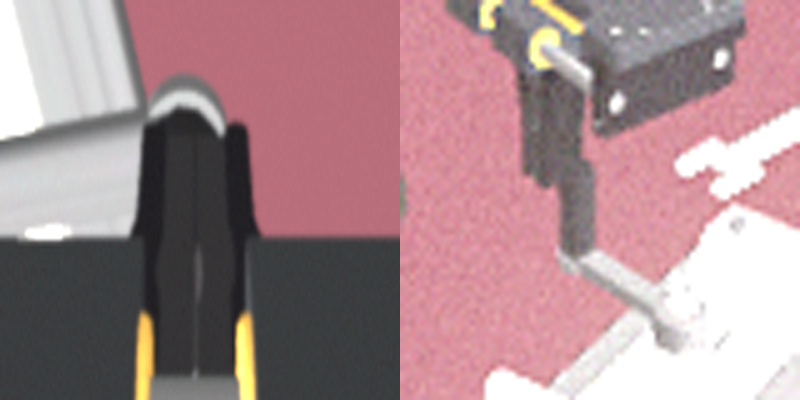

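Run:
```python
from h import *
for z in(.192,.2,.21,.22): print(z,proj('scene1',(.65,0,z)),proj('side1',(.65,0,z)))
```

```text
0.192 [392.79630103 225.77939054] [264.92502535 192.73589265]
0.2 [393.24732288 222.03379213] [264.63765305 189.55698238]
0.21 [393.81935575 217.28323432] [264.2751055  185.54648408]
0.22 [394.4007721  212.45474953] [263.90880184 181.49443565]
```

Both fixed cameras put the visible fingertips about 20 mm above the reported TCP. The tips must have been near the handle's top and ridden up over it. I'll lift, back off, and re-engage lower.

Request:
carry_out(
  motion=[
    [[0,0,0.01],0],
    [[0,0,0.025],0],
    [[0,0.001,0.03],0],
    [[0.003,0.01,0.03],0.04],
    [[0.0055,0.023,0.03],0.083],
    [[0.0055,0.023,0.03],0.083],
    [[0.0055,0.023,0.015],0.083],
    [[0.0055,0.023,0],0.083],
    [[0.0055,0.023,-0.008],0.083],
    [[0.0055,0.023,-0.012],0.083],
    [[0.0055,0.023,-0.012],0.083],
    [[0.0055,0.023,-0.012],0.083],
  ],
)

```text
time: 22.95
position: [0.5392, -0.0707, 0.0483]
tool_rot: [3.099, -0.516, 0.001]
ft_force: [0.2, 0.4, -0.5]
grip_width: 0.007
```

```bash
python3 f.py
python3 - <<'E'
from h import *
print(get_state()['position'])
shot('side','d8');shot('wrist','w8')
b=cv2.imread('pics/d8.png')[190:310,280:440];c=cv2.imread('pics/w8.png')[200:440,160:480]
cv2.imwrite('pics/c8.png',np.hstack([cv2.resize(cv2.convertScaleAbs(q,alpha=1.5),(400,300),interpolation=2) for q in(b,c)]))
print((proj('d8',get_state()['position'])-[280,190])*2.5)
E
```

```text
F [0.23 0.21 0.28] tang 0.27 radial 0.15 yaw -0.33 theta 0.739 r 0.0783 23.2 0.005678730800582491
[ 0.53932444 -0.07055638  0.04859893]
[109.82131916 135.66179858]
```

View pics/c8.png

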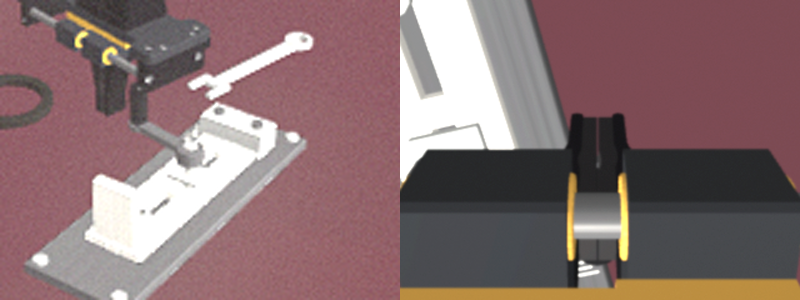

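The side view shows the tip at row 112 against a predicted 136, which confirms the tips sit about 20 mm higher than reported. The lever still points as estimated. I'll go 10 mm lower and approach.

Request:
carry_out(
  motion=[
    [[0,0,-0.005],0],
    [[0,0,-0.01],0],
    [[0,0,-0.01],0],
    [[-0.0006,-0.0019,-0.01],0],
    [[-0.0013,-0.0038,-0.01],0],
    [[-0.002,-0.0057,-0.01],0],
    [[-0.0026,-0.0076,-0.01],0],
    [[-0.0032,-0.0095,-0.01],0],
    [[-0.0036,-0.0105,-0.01],0],
  ],
)

```text
time: 24.2
position: [0.5353, -0.0814, 0.0381]
tool_rot: [3.099, -0.516, 0.0]
ft_force: [-0.5, -1.2, -0.3]
grip_width: 0.007
```

Request:
carry_out(
  motion=[
    [[-0.0003,-0.001,0],0],
    [[-0.0006,-0.0019,0],0],
  ],
)

```text
time: 24.4
position: [0.5347, -0.083, 0.0381]
tool_rot: [3.099, -0.516, 0.0]
ft_force: [0.5, 0.1, -0.2]
grip_width: 0.005
```

Request:
carry_out(
  motion=[
    [[-0.0003,-0.001,0],0],
    [[-0.0006,-0.0019,0],0],
  ],
)

```text
time: 24.6
position: [0.5341, -0.0848, 0.0381]
tool_rot: [3.099, -0.516, 0.0]
ft_force: [0.1, -1.1, 0.1]
grip_width: 0.008
```

Request:
carry_out(
  motion=[
    [[-0.0003,-0.001,0],0],
    [[-0.0006,-0.0019,0],0],
  ],
)

```text
time: 24.8
position: [0.5338, -0.086, 0.0381]
tool_rot: [-3.098, 0.515, -0.0]
ft_force: [0.6, 2.7, -0.7]
grip_width: 0.008
```

Request:
carry_out(
  motion=[
    [[-0.0002,-0.0012,0],-0.017],
    [[-0.0003,-0.0024,0],-0.034],
    [[-0.0005,-0.0035,0],-0.05],
  ],
)

```text
time: 25.1
position: [0.5342, -0.0862, 0.0382]
tool_rot: [-3.081, 0.591, -0.002]
ft_force: [3.2, 8.3, -1.2]
grip_width: 0.005
```

Request:
carry_out(
  motion=[
    [[-0.0002,-0.0012,0],-0.017],
    [[-0.0004,-0.0024,0],-0.034],
    [[-0.0006,-0.0035,0],-0.05],
  ],
)

```text
time: 25.4
position: [0.5343, -0.0887, 0.0382]
tool_rot: [-3.064, 0.666, -0.003]
ft_force: [3.4, 10.1, -2.3]
grip_width: 0.004
```

```bash
python3 f.py
```

```text
F [ 4.27  8.96 -2.14] tang 9.92 radial 0.17 yaw -0.428 theta 0.983 r 0.0734 25.65 0.002911545858832044
```

Request:
carry_out(
  motion=[
    [[-0.0002,-0.0011,0],-0.017],
    [[-0.0005,-0.0023,0],-0.034],
    [[-0.0007,-0.0035,0],-0.05],
  ],
)

```text
time: 25.95
position: [0.5341, -0.092, 0.0382]
tool_rot: [-3.046, 0.742, -0.004]
ft_force: [5.0, 10.5, -3.0]
grip_width: 0.003
```

```bash
python3 f.py
```

```text
F [ 5.02  9.66 -3.09] tang 10.89 radial 0.02 yaw -0.477 theta 1.027 r 0.0737 26.2 0.005105263880322319
```

Request:
carry_out(
  motion=[
    [[-0.0003,-0.0011,0],-0.017],
    [[-0.0006,-0.0023,0],-0.034],
    [[-0.0009,-0.0034,0],-0.05],
  ],
)

```text
time: 26.5
position: [0.5337, -0.0952, 0.0383]
tool_rot: [-3.027, 0.818, -0.005]
ft_force: [6.2, 10.6, -4.0]
grip_width: 0.007
```

```bash
python3 f.py
```

```text
F [ 6.38  9.31 -3.89] tang 11.25 radial 0.83 yaw -0.527 theta 1.071 r 0.074 26.75 0.004456783312855054
```

Request:
carry_out(
  motion=[
    [[-0.0003,-0.0011,0],-0.017],
    [[-0.0006,-0.0022,0],-0.034],
    [[-0.001,-0.0033,0],-0.05],
  ],
)

```text
time: 27.05
position: [0.5333, -0.0983, 0.0383]
tool_rot: [-3.005, 0.893, -0.007]
ft_force: [8.7, 10.1, -5.2]
grip_width: 0.002
```

```bash
python3 f.py
```

```text
F [ 7.83 10.04 -5.  ] tang 12.69 radial 1.08 yaw -0.577 theta 1.114 r 0.0743 27.3 0.003970635316276062
```

Request:
carry_out(
  motion=[
    [[-0.0004,-0.0011,0],-0.017],
    [[-0.0008,-0.0022,0],-0.034],
    [[-0.0012,-0.0033,0],-0.05],
  ],
)

```text
time: 27.6
position: [0.5327, -0.1016, 0.0383]
tool_rot: [-2.981, 0.967, -0.008]
ft_force: [9.7, 10.8, -6.6]
grip_width: 0.004
```

```bash
python3 f.py
```

```text
F [ 8.8   9.86 -6.3 ] tang 13.15 radial 1.34 yaw -0.627 theta 1.158 r 0.0746 27.85 0.003838361925428938
```

Request:
carry_out(
  motion=[
    [[-0.0004,-0.0011,0],-0.015],
    [[-0.0007,-0.0018,0],-0.028],
  ],
)

```text
time: 28.05
position: [0.5322, -0.1034, 0.0384]
tool_rot: [-2.967, 1.009, -0.008]
ft_force: [10.5, 10.7, -6.4]
grip_width: 0.006
```

```bash
python3 f.py
```

```text
F [ 9.95 10.18 -6.57] tang 14.14 radial 1.69 yaw -0.655 theta 1.181 r 0.0748 28.3 0.0030519000239345533
```

That is about 5.6 N over the free drag, so the clamp is firm. I'll release and retreat.

Request:
carry_out(
  motion=[
    [[0.002,0.0026,0],0],
    [[0.005,0.0065,0],0],
    [[0.01,0.013,0],0],
    [[0.015,0.02,0],0],
    [[0.018,0.024,0],0],
    [[0.018,0.024,0.02],0],
    [[0.018,0.024,0.05],0],
    [[0.018,0.024,0.08],0],
    [[0.03,0.03,0.11],0],
    [[0.06,0.05,0.13],0],
    [[0.09,0.08,0.14],0],
    [[0.12,0.11,0.14],0],
    [[0.15,0.14,0.14],0],
    [[0.15,0.14,0.14],0],
    [[0.15,0.14,0.14],0],
  ],
)

```text
time: 29.8
position: [0.6778, 0.032, 0.1769]
tool_rot: [2.973, -1.012, -0.002]
ft_force: [-0.6, -0.6, 0.6]
grip_width: 0.001
```

Run:
```python
from h import *
s=get_state();print(s['position'],s['ft_force'],s['time'])
shot('scene','s9');shot('side','d9')
a=cv2.imread('pics/s9.png')[190:335,190:380];b=cv2.imread('pics/d9.png')[220:320,280:410];o=cv2.imread('pics/s4.png')[190:335,190:380]
cv2.imwrite('pics/c9.png',np.hstack([cv2.resize(a,(400,305),interpolation=2),cv2.resize(b,(400,305),interpolation=2)]))
```

```text
[0.67780019 0.03198707 0.1769491 ] [-0.64912675 -0.63922629  0.55301873] 29.8
```

View pics/c9.png

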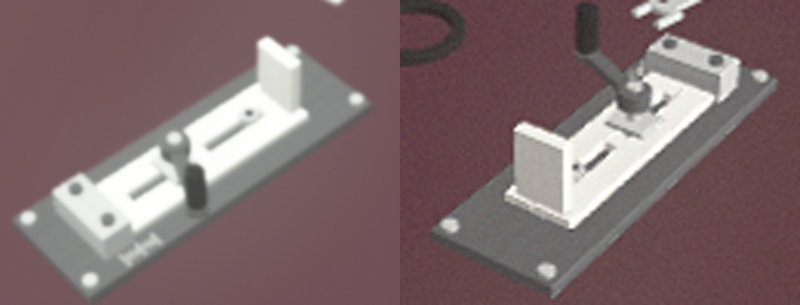

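The final view shows the plate against the block and the lever swung round. I'll check numerically that the plate has not moved since it was seated.

Run:
```python
from h import *
f=lambda n:cv2.cvtColor(cv2.imread(f'pics/{n}.png')[266:304,228:262],cv2.COLOR_BGR2GRAY).astype(float)
for n in('s3','s4','s6'): print(n,np.abs(f(n)-f('s9')).mean().round(2), np.abs(f(n)-f('s9')).max())
ticket.close_job(); print(get_state()['time'])
```

```text
s3 2.3 96.0
s4 0.21 6.0
s6 0.38 2.0
the job is handed in; nothing more can be done
the job is handed in; nothing more can be done
```

The plate is against the datum block, the clamp is tightened by feel, and the job is handed in at about 30 s with the robot clear of everything.

- **Plate:** I pushed it at the tab with shut fingers, dragging at about 3 N. It stopped dead at the block, where the push read about 5.7 N, so only about 2.5 N reached the block.
- **Clamp:** I swung the lever clockwise against a free drag of about 8.4 N. The shoe bit at roughly 0.9 rad. I stopped at about 14.1 N in all, which is 5.6 N over the free drag and just past the top of the 12 to 14 N guide.
- **Mishap:** Part way round, the fingertips rode up over the top of the handle, with about 9 N upward at most. The visible tips sit about 20 mm above the reported TCP. I lifted off, went in lower and carried on.
- **Last checks:** The final images match those taken with the plate seated (mean difference 0.2 grey levels near the plate front), so the plate has not moved since. The wrist force is about zero. I did not touch the spanner or the other bystanders, but I made no separate check of their positions. I did not push on the clamped plate to test its hold.

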